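# Lay the slide magazine on its back and load a carrier

## Robot

A 7-joint arm with a two-finger parallel gripper is mounted at the origin on the work surface. World frame = base frame: x ahead of the robot, y to its left, z up, the work surface at z = 0. Lengths are in m, angles in degrees, forces in N, time in s.
With the tool pointing down it reaches from about 0.375 to 0.925 m from the base axis. Payload 3.1 kg.
Tool frame: the origin (TCP) lies on the centre line of the jaws, within the pads' length; the fingertips stand 25 mm ahead of it and the grasp point (between the pads) lies 6 mm ahead of it; z points along the fingers, y is the line along which they close (so a half turn about z gives the same grasp; the last joint's range is limited). The gripper opens to 85 mm and grips with 20 to 120 N. Pads are 22 mm wide; open, the fingers measure 114 mm over their backs; the gripper's body (76 mm by 85 mm) begins 54 mm behind the grasp point. The pads swing forward as they close: fully open they stand 13 mm farther back than shut.
Start: joints at [-78.828, 21.939, 2.515, 91.553, -1.026, 66.532, -2.859], TCP at [0.188, 0.622, 0.256] pointing down, gripper open.
Joint ranges: [-149.38, 149.38], [-23.57, 123.04], [-84.95, 90], [0, 143.3], [-89.99, 269.99], [3.08, 112.72], [-163.45, 163.45]. Speed limits (degrees/s): [159.86, 159.86, 180, 180, 180, 180, 180].

## Interface

Orientations are given as a 3x3 rotation matrix whose columns are the frame's x, y, z axes.
In Python, from plant import bot gives the robot as it stands.
- The arm moves only by the shell command python3 -m crank 'ROWS' [FORCE]. ROWS is JSON, a list of rows, each a list of 7 numbers: the shift along the tool's x, y, z in mm, then the turn, a rotation vector about the tool's x, y, z in rad, then the opening in per cent of the stroke, from 0 (shut) to 100 (fully open). A call has 1 to 20 rows; each row is the pose to reach, as a shift and turn from the pose commanded when the call began, along the tool's axes at that moment; what a row does not reach only later rows make up. A row lasts 1/10 s, in which the tool goes at most 50 mm and 8.59 degrees, less where a joint would pass 70% of its speed; a pose out of reach is approached as far as the arm can. A call with a gripper value outside its range is refused whole. The fingers move at their own pace and stop on an object; FORCE is the grip in N (left out, the last holds). Time passes only in rows, so rows that repeat a pose let the fingers close. It gives the time, the measured TCP pose, the force, the opening and the grip force at its end, in the units of the state.
- bot.read_state(): the state, without advancing time (a new reading comes with each control period).
- bot.get_image(name): name is "side" or "top" or "wrist"; returns the picture (400x640x3 uint8, red, green, blue); there is no depth.
- bot.camera_info(name): a dict with "camera_matrix" (3x3 intrinsics, pixels), "dist_coeffs" ([k1, k2, p1, p2, k3] as OpenCV has them; the pictures are not rectified), "xyz" and "attitude" of the camera in the world. Camera axes: x right, y down, z forward; pixel columns grow to the right and rows downward; lengths in m; the calibration is good to about 2 mm. A picture is of the moment at which its call begins: read the wrist's pose just before it. camera_info takes no time and is no camera call; for the wrist camera it gives the pose at the moment of the call.
- bot.close_job(): hands the job in; it is judged then, once.
Trained networks look in the newest picture that a camera, given by its name, has taken for a name from the list of things; names that differ only in an ending like _2 or _b are one class to them, and where a whole thing is asked for, a point or a joint stands for the part that bears it (a point fixed in the world has none). Each returns a list of dicts, best first, with "p" (0 to 1); they miss things now and then, are a little off and sometimes report something else, mostly with a low value. They report only what shows in the picture. A call takes as long as a camera call. They do not tell look-alikes from the thing itself.
- bot.find_in(camera, thing): "rect" ([left, top, right, bottom] in pixels, round what is visible of it).
- bot.regions_of(camera, thing): "mask" (400x640 bool, what is visible of it) and "rect" ([left, top, right, bottom] in pixels, round what is visible of it).
- bot.mark_of(camera, thing): "pixel" ([row, column] in pixels: a listed point, or the origin of a listed thing).
The state is a dict: "time_s": time; "joint_positions": joint angles; "joint_vel": joint speeds; "joint_efforts": joint torques, N m; "position": TCP position; "orientation": TCP orientation; "contact_force": force on the tool from outside, world axes, zero at the start; "torque": the same for the moment, N m; "width": finger opening in m; "grip_force": force on a finger pad.
Only numpy, scipy, OpenCV 4.12 (cv2) and the standard library are available. Lean on these libraries where they do the work, as an engineer would, in place of code of your own. Each camera call takes 0.05 s, during which the arm holds its last target. There are 200 camera calls.

## Task

The grey slide magazine is standing on end on the lab bench: push it high on its slotted side so that it topples onto its back and lies with the slot facing up. Then take the aluminium slide carrier from its stand and lower it upright into that slot, its whole width within the length of the slot, until it rests on the stop inside, and let go; the stop's depth differs each time, so feel for it, and neither ram the carrier nor let it drop. Leave the other things on the bench where they are.

Things in the scene. Friction and masses are not known exactly. Their poses are not given: they have to be found in the camera images.
- magazine: slide magazine: loose grey plastic block, 0.68 to 1.02 kg, too broad to grip, 96 (own x) x 100 (y) x 150 (z) mm. It stands on end, own z up; origin: centre of the end it stands on, so it spans x -48..48, y -50..50, z 0..150 mm. The slot is in the face at x = -48; the back is the plain face at x = +48. On its back, own x points down and the slot's mouth is 96 mm above the bench
- slot_mouth (a point): middle of the slot's mouth, at magazine (-48, 0, 85) mm; axes as the magazine's. The slot is 8 mm wide (y -4..4) and runs along z from 20 to the end z = 150 mm, where it is open: a notch seen from above. In it a black stop fills its whole length, its flat face 30 to 66 mm below the mouth, different each time, stiff (80 N)
- magazine_back (a point): middle of the magazine's back face, at magazine (48, 0, 75) mm; axes as the magazine's. The magazine must topple towards this side and come to lie on it
- carrier: slide carrier: loose aluminium plate, upright in its stand, 5 thick (own x), 64 wide (y), 165 mm tall (z, up), 0.16 kg; origin: middle of its lower edge. The lowest 7 mm are thinned to 3 mm (60 mm wide). The top 30 mm (135 to 165 above the origin) are a grip block 12 thick (x) and 40 mm wide (y). Alike both ways round
- stand: carrier stand, fixed to the bench, 90 x 90 x 50 mm, grey, origin at the centre of its underside; a slot 8 mm wide (own x) and 70 mm long (own y), 40 mm deep, holds the lower edge of the carrier 10 mm above the bench
- amber_bottle: bystander: amber bottle, 64 mm diameter, 130 mm tall, origin under its centre
- reagent_jar: bystander: clear jar with blue cap, 72 mm diameter, 95 mm tall, origin under its centre
- slide_box: bystander: flat blue slide box, 100 x 87 x 35 mm, origin under its centre
- beaker: bystander: glass beaker, 68 mm diameter, 85 mm tall, origin under its centre
- tip_box: bystander: white divided pipette-tip box, 120 x 85 x 55 mm, origin under its centre
- timer: bystander: white bench timer, 65 x 65 x 22 mm, origin under its centre
Mind the look-alikes: they are no part of the job. There is more than one size of the magazine; the one meant has the size given above.

How it is judged:
By the outcome, as a careful person would: the job done as asked, in the order asked, and still so for the second after the job is handed in, with the robot touching nothing.
It also fails if it takes over 61 s, if anything falls off the work surface, if the arm or the gripper's body presses on something with over 40 N, if the wrist force passes 120 N, or if a joint passes its speed limit or range.

## Working session

There is one attempt and no reset: what is moved stays moved. The work goes in short steps, Python scripts to look and compute and a shell command to move; the robot and the scene stay as the last step left them, time stands still between calls to the robot, and variables do not carry over. Pictures are saved under pics/ and viewed, at most 10 in all, crops included, and the job is handed in when it is done.

```bash
mkdir -p pics; ls
cat > h.py <<'E'
import numpy as np, cv2
from plant import bot
def snap(n,f):
    im=bot.get_image(n); cv2.imwrite(f'pics/{f}.png',im[:,:,::-1]); return im
def cam(n):
    c=bot.camera_info(n); return np.array(c['camera_matrix']),np.array(c['dist_coeffs'],float),np.array(c['xyz']),np.array(c['attitude'])
def ray(n,u,v):
    K,d,t,R=cam(n); p=cv2.undistortPoints(np.array([[[u,v]]],float),K,d)[0,0]
    return t,R@np.array([p[0],p[1],1])
def at_z(n,u,v,z):
    t,r=ray(n,u,v); return t+r*(z-t[2])/r[2]
def proj(n,P):
    K,d,t,R=cam(n); return cv2.projectPoints((np.atleast_2d(P)-t)@R,np.zeros(3),np.zeros(3),K,d)[0][:,0]
E
python3 - <<'E'
from h import *
s=bot.read_state(); print(s)
a=snap('side','s0');b=snap('top','t0')
for n in('side','top'):
    print(n,bot.camera_info(n))
    for th in('magazine','slot_mouth','magazine_back','carrier','stand'):
        for r in bot.find_in(n,th)[:4]: print(th,np.round(r['rect']),round(r['p'],2))
        for r in bot.mark_of(n,th)[:4]: print('  mark',np.round(r['pixel'],1),round(r['p'],2))
cv2.imwrite('pics/both.png',cv2.resize(np.vstack([a,b])[:,:,::-1],None,fx=.75,fy=.75))
E
```

```text
pics
{'time_s': 0.0, 'joint_positions': array([-78.82742695,  21.99175362,   2.51226443,  91.64894133,
        -1.02677614,  66.53133465,  -2.85991416]), 'joint_vel': array([ 0.00693195,  0.06585232,  0.06843358, -0.01411956,  0.02401207,
       -0.00381238,  0.08733914]), 'joint_efforts': array([-3.49959109e-04, -4.33453596e+01,  1.02426656e+00, -2.49520272e+01,
        1.04304927e-02,  1.12239245e-02, -3.60254013e-07]), 'position': array([0.18736329, 0.62149747, 0.25489063]), 'orientation': array([[-9.57452777e-01,  2.88589293e-01, -6.31686477e-04],
       [ 2.88589957e-01,  9.57449437e-01, -2.53218508e-03],
       [-1.25953640e-04, -2.60674601e-03, -9.99996594e-01]]), 'contact_force': array([-0.53175307,  0.60243001, -0.55161843]), 'torque': array([-0.05158457,  0.03213272,  0.04485725]), 'grip_force': 0.0, 'width': 0.08526884689915326}
side {'camera_matrix': array([[365.0406703 ,   0.        , 323.16722661],
       [  0.        , 365.0406703 , 199.14792566],
       [  0.        ,   0.        ,   1.        ]]), 'dist_coeffs': array([-0.05934919,  0.        ,  0.        ,  0.      
[... 1506 characters left out ...]
90. 217.] 0.74
magazine [351. 217. 392. 258.] 0.59
  mark [284.7 292. ] 0.85
  mark [241.  369.1] 0.85
  mark [223.8 297.8] 0.63
slot_mouth [272. 272. 308. 303.] 0.84
slot_mouth [272. 187. 326. 250.] 0.65
slot_mouth [352. 218. 390. 257.] 0.59
  mark [230.2 317.4] 0.79
  mark [289.6 302.5] 0.62
  mark [247.5 364.1] 0.58
  mark [227.  302.6] 0.46
magazine_back [272. 266. 308. 301.] 0.89
magazine_back [270. 193. 329. 249.] 0.68
magazine_back [354. 220. 392. 257.] 0.62
  mark [227.8 377.6] 0.97
  mark [281.2 276.7] 0.83
  mark [210.5 281.7] 0.64
carrier [413. 202. 450. 215.] 0.76
  mark [286.3 366.7] 0.72
  mark [212.6 421.4] 0.67
stand [402. 197. 443. 232.] 0.92
stand [410. 203. 448. 216.] 0.67
```

View pics/both.png

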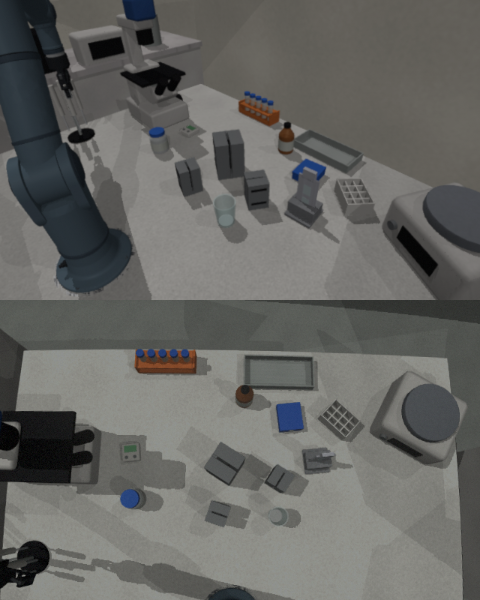

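Run:
```python
import cv2,numpy as np
b=cv2.imread('pics/t0.png')[165:315,240:460]; a=cv2.imread('pics/s0.png')[160:310,220:440]
o=np.vstack([cv2.resize(x,None,fx=2.6 if 0 else 2,fy=2,interpolation=cv2.INTER_CUBIC) for x in(b,a)])
b2=cv2.resize(b,None,fx=3.6,fy=3.6,interpolation=cv2.INTER_CUBIC);a2=cv2.resize(a,None,fx=3.6,fy=3.6,interpolation=cv2.INTER_CUBIC)
cv2.imwrite('pics/tc.png',b2);cv2.imwrite('pics/sc.png',a2)
```

```text
(no output)
```

View pics/tc.png

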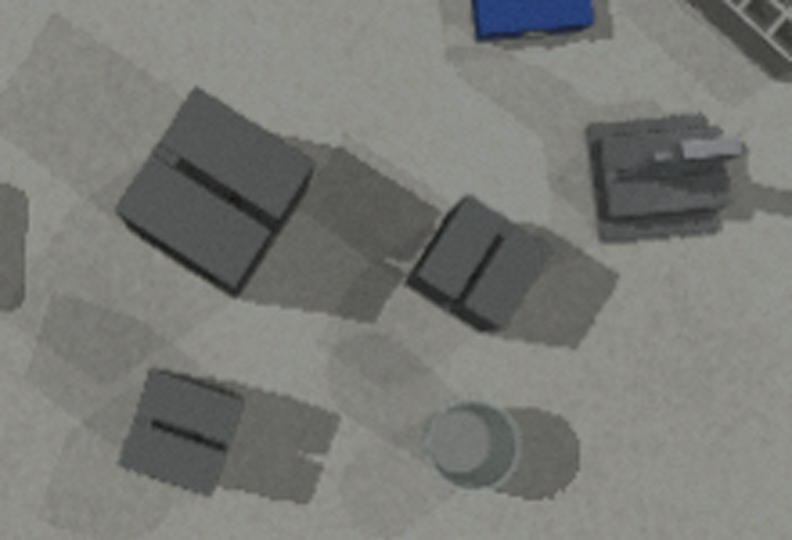

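View pics/sc.png

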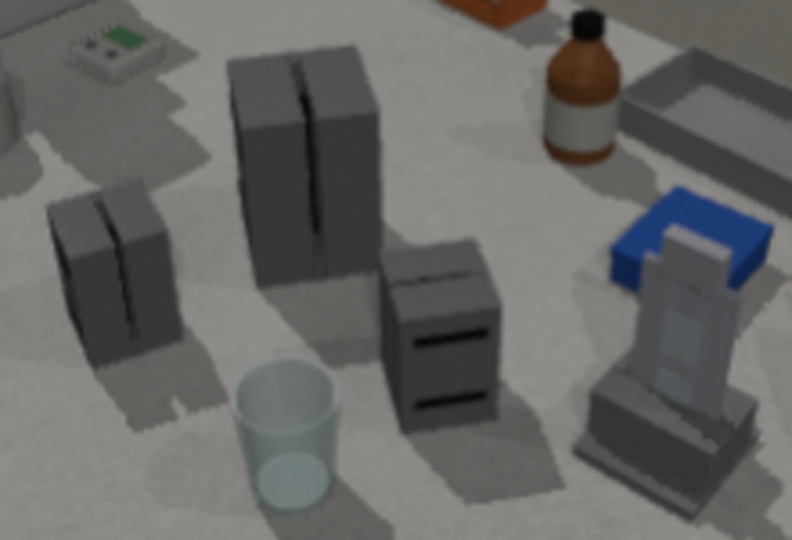

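Top view, candidates for the magazine: (300,217), large; (372,238), small; (290,284), small. Only the large one's top face spans about 40 px, which is about 96 × 100 mm at z = 0.15, so I choose (300,217). Its slot mouth faces lower right in the top view. The carrier is at (432,207).

```bash
cat >> h.py <<'E'
from scipy.optimize import minimize
def box(lx,ly,z0,z1): return np.array([[sx*lx/2,sy*ly/2,z] for sx in(-1,1) for sy in(-1,1) for z in(z0,z1)])
def sil(n,boxes,x,y,a):
    m=np.zeros((400*4,640*4),np.uint8); c,s=np.cos(a),np.sin(a)
    for B in boxes:
        P=B@np.array([[c,s,0],[-s,c,0],[0,0,1]])+[x,y,0]
        h=cv2.convexHull(((proj(n,P)+.5)*4).astype(np.float32)); cv2.fillConvexPoly(m,h.astype(np.int32),1)
    return cv2.resize(m.astype(np.float32),(640,400),interpolation=cv2.INTER_AREA)
def pick(n,thing,u,v):
    best=None
    for r in bot.regions_of(n,thing):
        l,t,rr,b=r['rect']
        d=np.hypot((l+rr)/2-u,(t+b)/2-v)
        if best is None or d<best[0]: best=(d,r)
    return best
def fit(masks,boxes,x0):
    f=lambda p:sum(np.abs(sil(n,boxes,p[0],p[1],p[2])-m).sum()/m.sum() for n,m in masks.items())
    best=None
    for a in x0[2]:
        r=minimize(f,[x0[0],x0[1],a],method='Nelder-Mead',options=dict(initial_simplex=[[x0[0],x0[1],a],[x0[0]+.02,x0[1],a],[x0[0],x0[1]+.02,a],[x0[0],x0[1],a+.2]],xatol=1e-4,fatol=1e-4))
        if best is None or r.fun<best.fun: best=r
    return best
E
python3 - <<'E'
from h import *
bot.get_image('top');bot.get_image('side')
M={'top':pick('top','magazine',298,218),'side':pick('side','magazine',305,206)}
print({k:(v[0],v[1]['rect'],v[1]['p']) for k,v in M.items()})
p=at_z('top',300,217,.15);print(p)
B=[box(.096,.1,0,.15)]
for ks in(['top','side'],['top'],['side']):
    r=fit({k:M[k][1]['mask'].astype(float) for k in ks},B,(p[0],p[1],[.96,.6]));print(ks,r.x,np.degrees(r.x[2]),r.fun)
# direct top-face corners
C=np.array([[197,88],[313,170],[236,295],[118,210]])/3.6+[240,165]-.5
Q=np.array([at_z('top',u,v,.15) for u,v in C]);print(Q,Q.mean(0),np.linalg.norm(Q-np.roll(Q,1,0),axis=1))
print('slot end',at_z('top',*(np.array([278,225])/3.6+[239.5,164.5]),.15))
# carrier and stand
c0=at_z('top',425,214,.05)
S={'top':pick('top','stand',422,214),'side':pick('side','stand',404,281)}
Cm={'top':pick('top','carrier',432,208),'side':pick('side','carrier',412,249)}
print([(v[0],v[1]['rect']) for v in list(S.values())+list(Cm.values())])
cb=[box(.005,.064,.05,.145),box(.012,.04,.145,.175)]
r=fit({k:v[1]['mask'].astype(float) for k,v in Cm.items()},cb,(c0[0],c0[1],[0,.3,-.3]));print('carrier',r.x,np.degrees(r.x[2]),r.fun)
r=fit({k:np.maximum(v[1]['mask'],Cm[k][1]['mask']).astype(float) for k,v in S.items()},[box(.09,.09,0,.05)]+cb,(c0[0],c0[1],[0,.3,-.3]));print('both',r.x,np.degrees(r.x[2]),r.fun)
for t in ('amber_bottle','reagent_jar','slide_box','timer','beaker','tip_box'):
    q=bot.mark_of('top',t)
    if q: print(t,at_z('top',q[0]['pixel'][1],q[0]['pixel'][0],0).round(3),q[0]['p'])
for u,v in((372,238),(290,284)): print(at_z('top',u,v,.1))
E
```

```text
{'top': (np.float64(0.8558621384311815), [268.0, 187.0, 327.8, 247.3], 0.58), 'side': (np.float64(3.2388269481403182), [284.0, 175.8, 327.0, 242.6], 0.76)}
[0.52109582 0.02923046 0.15      ]
['top', 'side'] [0.52236653 0.03012969 1.01312953] 58.04804616977797 0.08424953298726097
['top'] [0.5224365  0.02972038 1.01973388] 58.42644772456174 0.0363348599137931
['side'] [0.51971477 0.02866856 0.98964903] 56.70271259302551 0.044544340008173276
[[ 0.58899051  0.044507    0.15      ]
 [ 0.53485089 -0.03388754  0.15      ]
 [ 0.451025    0.01589427  0.15      ]
 [ 0.50597427  0.09517584  0.15      ]] [0.52021017 0.03042239 0.15      ] [0.09725753 0.09527225 0.09749362 0.09646237]
slot end [ 0.49774696 -0.01110809  0.15      ]
[(np.float64(4.19076365356005), [402.9, 198.8, 446.0, 236.0]), (np.float64(0.650000000000021), [378.1, 257.7, 430.4, 303.1]), (np.float64(2.594224354214524), [410.6, 200.9, 448.8, 212.7]), (np.float64(0.570087712549574), [398.1, 223.4, 427.0, 274.9])]
carrier [ 0.54992143 -0.2949726   0.16986551] 9.732576577388029 0.3166926485871718
both [ 0.54857669 -0.29505017  0.13613931] 7.800208043741154 0.24413797719225427
amber_bottle [ 0.764 -0.032  0.   ] 0.68
reagent_jar [0.406 0.354 0.   ] 0.72
slide_box [ 0.707 -0.199  0.   ] 0.74
timer [0.577 0.367 0.   ] 0.78
beaker [ 0.353 -0.151  0.   ] 0.77
tip_box [ 0.698 -0.381  0.   ] 0.93
[ 0.47709167 -0.14986692  0.1       ]
[0.36094357 0.05176077 0.1       ]
```

The magazine fits at (0.521, 0.030) with its +x at about 57°. The landing zone, out to about (0.63, 0.20), is clear. I'll move behind the slotted side with the fingers shut.

```bash
python3 -m crank '[[-458,-580,0,0,0,0.278,0],[-458,-580,0,0,0,0.278,0],[-458,-580,0,0,0,0.278,0],[-458,-580,0,0,0,0.278,0],[-458,-580,0,0,0,0.278,0],[-458,-580,0,0,0,0.278,0],[-458,-580,0,0,0,0.278,0],[-458,-580,0,0,0,0.278,0],[-458,-580,0,0,0,0.278,0],[-458,-580,0,0,0,0.278,0],[-458,-580,0,0,0,0.278,0],[-458,-580,0,0,0,0.278,0],[-458,-580,0,0,0,0.278,0],[-458,-580,0,0,0,0.278,0],[-458,-580,0,0,0,0.278,0],[-458,-580,0,0,0,0.278,0],[-458,-580,0,0,0,0.278,0],[-458,-580,50,0,0,0.278,0],[-458,-580,100,0,0,0.278,0],[-458,-580,100,0,0,0.278,0]]' 40
python3 - <<'E'
from h import *
snap('side','s1');a=cv2.imread('pics/s1.png')[100:310,180:480]
cv2.imwrite('pics/s1c.png',cv2.resize(a,None,fx=2.6,fy=2.6))
E
```

```text
time_s: 3.8
position: [0.4518, -0.0628, 0.1497]
orientation: [[-0.843, 0.537, -0.018], [0.537, 0.843, -0.003], [0.013, -0.012, -1.0]]
contact_force: [-0.7, 0.2, -1.1]
width: -0.0004
grip_force: 0.0
```

View pics/s1c.png

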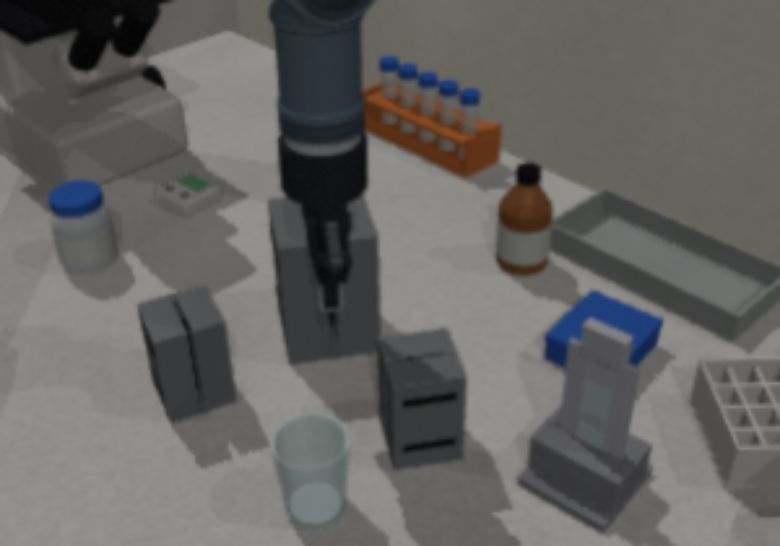

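The shut fingers are poised in front of the slotted face (crop (330,290)) with B clear. Now I'll push along tool +y.

```bash
python3 -m crank '[[0,0,0,0,0,0,0],[-4,20,-3,0,0,0,0],[-4,35,-3,0,0,0,0],[-4,45,-3,0,0,0,0],[-4,53,-3,0,0,0,0],[-4,61,-3,0,0,0,0],[-4,69,-3,0,0,0,0],[-4,77,-3,0,0,0,0],[-4,85,-3,0,0,0,0],[-4,93,-3,0,0,0,0],[-4,101,-3,0,0,0,0],[-4,109,-3,0,0,0,0],[-4,115,-3,0,0,0,0]]'
python3 - <<'E'
from h import *
snap('side','s2');a=cv2.imread('pics/s2.png')[100:310,180:480]
cv2.imwrite('pics/s2c.png',cv2.resize(a,None,fx=2,fy=2))
E
```

```text
time_s: 5.15
position: [0.525, 0.0306, 0.1594]
orientation: [[-0.842, 0.54, 0.001], [0.54, 0.842, 0.001], [-0.0, 0.001, -1.0]]
contact_force: [-1.5, -0.8, 3.1]
width: 0.0003
grip_force: 1.0
```

View pics/s2c.png

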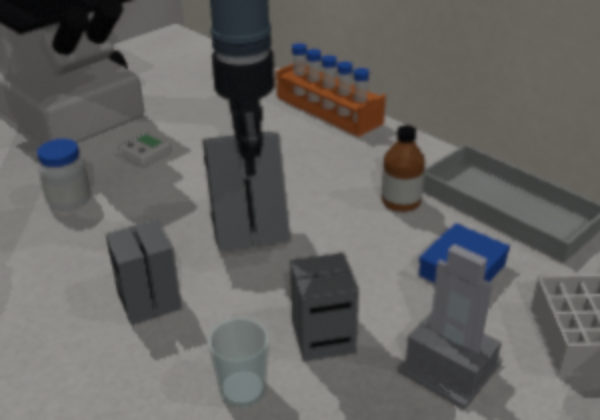

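It is tilting about its far edge without sliding, so I'll keep pushing.

```bash
python3 -m crank '[[0,8,0,0,0,0,0],[0,14,0,0,0,0,0],[0,20,0,0,0,0,0],[0,26,0,0,0,0,0],[0,32,0,0,0,0,0],[0,32,-10,0,0,0,0],[0,20,-40,0,0,0,20],[0,0,-80,0,0,0,50],[0,-20,-90,0,0,0,60]]'
python3 - <<'E'
from h import *
snap('side','s3');a=cv2.imread('pics/s3.png')[100:310,180:480]
cv2.imwrite('pics/s3c.png',cv2.resize(a,None,fx=2,fy=2))
E
```

```text
time_s: 6.1
position: [0.5161, 0.0116, 0.254]
orientation: [[-0.841, 0.541, 0.008], [0.541, 0.841, 0.001], [-0.006, 0.005, -1.0]]
contact_force: [0.6, -0.6, 1.0]
width: 0.0434
grip_force: 0.0
```

View pics/s3c.png

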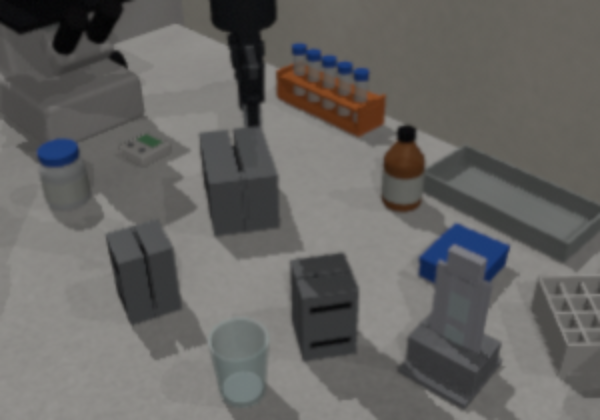

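It lies on its back, slot up. Next I'll check it with the wrist and top cameras.

Run:
```python
from h import *
a=snap('wrist','w1');print(cam('wrist'))
t=snap('top','t1')
print(proj('wrist',[[.593,.142,.096],[.547,.070,.096],[.628,.197,.096]]))
for n in('wrist','top'):
  for r in bot.mark_of(n,'slot_mouth')[:3]: print(n,r,at_z(n,r['pixel'][1],r['pixel'][0],.096))
cv2.imwrite('pics/w1t1.png',np.hstack([cv2.resize(a,(500,312)),cv2.resize(t[120:270,220:340],(250,312),interpolation=cv2.INTER_CUBIC)])[:,:,::-1])
```

```text
(array([[298.4558902 ,   0.        , 319.37879991],
       [  0.        , 298.4558902 , 198.71642889],
       [  0.        ,   0.        ,   1.        ]]), array([-0.04465223,  0.        ,  0.        ,  0.        ,  0.        ]), array([0.44728845, 0.05230112, 0.36863845]), array([[ 0.54513162,  0.79520913,  0.26546932],
       [ 0.83832982, -0.5192892 , -0.16595734],
       [ 0.00588456,  0.31301944, -0.94972849]]))
[[477.72144171 184.5187357 ]
 [389.220381   184.98841222]
 [542.63642698 184.13504184]]
wrist {'pixel': [30.2, 236.5], 'p': 0.96} [0.36322542 0.03022276 0.096     ]
wrist {'pixel': [177.7, 484.9], 'p': 0.88} [0.58895455 0.15168445 0.096     ]
wrist {'pixel': [198.6, 178.6], 'p': 0.62} [ 0.4481574  -0.10481739  0.096     ]
top {'pixel': [245.4, 365.7], 'p': 0.87} [ 0.4587002  -0.13460772  0.096     ]
top {'pixel': [186.7, 254.8], 'p': 0.79} [0.60270367 0.14659973 0.096     ]
```

View pics/w1t1.png

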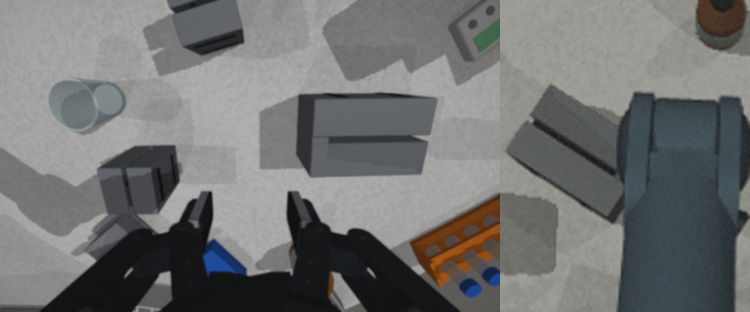

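The wrist view shows the slot's near end at about (328,138)/500-px scale and its open end at (430,140). I'll extract the slot edges numerically.

Run:
```python
from h import *
g=cv2.cvtColor(cv2.imread('pics/w1.png'),cv2.COLOR_BGR2GRAY).astype(int)
for u in range(400,566,15): print(u,list(g[110:236:1,u][50:85]))
print('rows outline')
for u in(410,450,490,530): 
    c=g[100:240,u]; d=np.diff(c); i=np.argsort(-abs(d))[:6]; print(u,sorted([(int(k)+100,int(d[k])) for k in i]))
for v in(140,155,200,210): 
    c=g[v,360:580]; d=np.diff(c); i=np.argsort(-abs(d))[:6]; print(v,sorted([(int(k)+360,int(d[k])) for k in i]))
```

```text
400 [np.int64(64), np.int64(65), np.int64(65), np.int64(66), np.int64(68), np.int64(68), np.int64(69), np.int64(70), np.int64(71), np.int64(71), np.int64(73), np.int64(75), np.int64(74), np.int64(74), np.int64(70), np.int64(69), np.int64(80), np.int64(88), np.int64(93), np.int64(94), np.int64(95), np.int64(95), np.int64(94), np.int64(91), np.int64(87), np.int64(84), np.int64(88), np.int64(89), np.int64(89), np.int64(91), np.int64(90), np.int64(91), np.int64(92), np.int64(93), np.int64(92)]
415 [np.int64(100), np.int64(100), np.int64(100), np.int64(99), np.int64(99), np.int64(100), np.int64(101), np.int64(98), np.int64(98), np.int64(99), np.int64(99), np.int64(99), np.int64(99), np.int64(97), np.int64(87), np.int64(80), np.int64(88), np.int64(99), np.int64(100), np.int64(100), np.int64(99), np.int64(98), np.int64(98), np.int64(94), np.int64(93), np.int64(95), np.int64(98), np.int64(99), np.int64(100), np.int64(99), np.int64(100), np.int64(99), np.int64(100), np.int64(99), np.int64(99)]
430 [np.int64(99), np.int64(100), np.int64(99), np.int64(100), np.int64(100), np.int64(99), np.int64
[... 4871 characters left out ...]
54), np.int64(152), np.int64(153), np.int64(154), np.int64(157), np.int64(156), np.int64(154)]
rows outline
410 [(118, -17), (119, -38), (120, -34), (126, 15), (226, 31), (227, 22)]
450 [(118, -34), (119, -40), (120, -23), (174, -18), (225, 27), (226, 27)]
490 [(117, -31), (118, -46), (119, -33), (173, -18), (224, 24), (225, 24)]
530 [(121, -33), (122, -37), (174, -21), (175, -34), (223, 26), (224, 20)]
140 [(380, -24), (381, -24), (401, 14), (402, 15), (556, 19), (557, 19)]
155 [(379, -19), (380, -26), (381, -18), (400, 15), (553, 18), (554, 15)]
200 [(379, -20), (380, -25), (398, 17), (543, 26), (544, 28), (545, 12)]
210 [(385, -22), (386, -24), (387, -16), (397, 16), (541, 29), (542, 25)]
```

```bash
cat > meas.py <<'E'
from h import *
def line(pts,n='wrist',z=.096):
    P=np.array([at_z(n,u,v,z)[:2] for u,v in pts]); c=P.mean(0); w=np.linalg.svd(P-c)[2][0]; w=w*np.sign(w@[.54,.84]); return c,w
E
python3 - <<'E'
from meas import *
up=[(430,174.4),(445,173.9),(475,173.7),(490,173.2),(505,173.1),(520,172.9)]
lo=[(430,183.3),(445,183.0),(460,182.8),(475,182.4),(490,182.1),(505,181.9),(520,181.7)]
for e in(up,lo):
    c,w=line(e);print(c,np.degrees(np.arctan2(w[1],w[0])))
a,w=line(up);b,w2=line(lo);n=np.array([-w2[1],w2[0]]);print('width',(b-a)@n*1000)
for nm,(u,v) in dict(near_slot_end=(421.5,179),near_edge_up=(401.5,140),near_edge_lo=(398,205),far_lo=(541.5,210),far_up=(557,140)).items(): print(nm,at_z('wrist',u,v,.096))
E
```

```text
[0.58031114 0.14786859] 58.44427634043393
[0.58703664 0.14231303] 58.502712702541295
width -8.637138616165801
near_slot_end [0.55627546 0.10037726 0.096     ]
near_edge_up [0.51414406 0.10146098 0.096     ]
near_edge_lo [0.56709896 0.06958996 0.096     ]
far_lo [0.64966908 0.18811325 0.096     ]
far_up [0.59147045 0.2246012  0.096     ]
```

```bash
python3 -m crank '[[-194,-240,0,0,0,0.84,60],[-194,-240,0,0,0,0.84,60],[-194,-240,0,0,0,0.84,60],[-194,-240,0,0,0,0.84,60],[-194,-240,0,0,0,0.84,60],[-194,-240,0,0,0,0.84,60],[-194,-240,0,0,0,0.84,60],[-194,-240,0,0,0,0.84,60],[-194,-240,0,0,0,0.84,60],[-194,-240,0,0,0,0.84,60]]'
python3 - <<'E'
from h import *
a=snap('wrist','w2');print(cam('wrist'),bot.read_state()['joint_positions'])
print(bot.read_state()['position'])
print(proj('wrist',[[.549,-.295,.175],[.549,-.295,.05]]))
cv2.imwrite('pics/w2c.png',a[:,:,::-1])
E
```

```text
time_s: 7.35
position: [0.548, -0.2908, 0.2482]
orientation: [[-0.164, 0.986, -0.001], [0.986, 0.164, 0.002], [0.003, -0.001, -1.0]]
contact_force: [0.3, -0.2, 0.4]
width: 0.0512
grip_force: 0.0
(array([[298.4558902 ,   0.        , 319.37879991],
       [  0.        , 298.4558902 , 198.71642889],
       [  0.        ,   0.        ,   1.        ]]), array([-0.04465223,  0.        ,  0.        ,  0.        ,  0.        ]), array([ 0.53562162, -0.21265902,  0.36545892]), array([[ 0.98649559,  0.15552377,  0.05136927],
       [ 0.16378392, -0.93885812, -0.30285353],
       [ 0.00112753,  0.30717713, -0.95165169]])) [-18.26624232  28.04642485  56.13798461  98.14198015 -25.08953184
  67.50589848  54.11771527]
[ 0.54802041 -0.29098708  0.2485658 ]
[[318.6532194  228.82966028]
 [318.78888479 182.67542674]]
```

View pics/w2c.png

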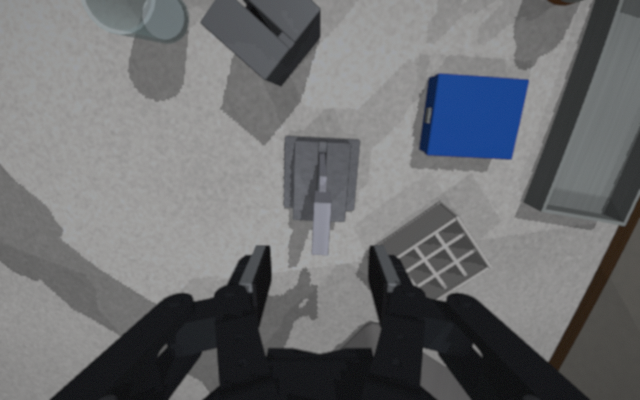

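The carrier's grip block lies midway between the open jaws, at about (321,229). I'll compute its centre and yaw.

Run:
```python
from h import *
im=cv2.imread('pics/w2.png');g=cv2.cvtColor(im,cv2.COLOR_BGR2GRAY).astype(float)
m=np.zeros_like(g,np.uint8)
for v in (206,212,218,224,230,236,242,248,253): print(v,[int(x) for x in g[v,306:338]])
```

```text
206 [75, 76, 75, 75, 76, 75, 78, 95, 122, 139, 142, 143, 143, 143, 142, 143, 143, 143, 143, 143, 146, 147, 147, 145, 130, 109, 103, 103, 104, 104, 105, 105]
212 [75, 74, 73, 73, 72, 72, 74, 94, 123, 139, 143, 144, 143, 142, 142, 142, 143, 144, 143, 143, 145, 147, 149, 145, 129, 108, 99, 99, 100, 100, 101, 102]
218 [76, 77, 77, 77, 77, 78, 85, 107, 130, 141, 142, 143, 142, 141, 141, 142, 142, 143, 143, 145, 145, 148, 147, 136, 116, 102, 101, 99, 101, 101, 103, 103]
224 [114, 113, 115, 116, 116, 117, 118, 126, 137, 142, 142, 144, 142, 140, 141, 141, 141, 140, 142, 144, 146, 147, 144, 130, 111, 108, 110, 116, 130, 150, 159, 161]
230 [115, 116, 127, 142, 148, 141, 131, 132, 140, 142, 143, 142, 141, 142, 141, 142, 142, 141, 143, 145, 147, 149, 144, 139, 139, 142, 143, 149, 154, 155, 154, 155]
236 [120, 133, 150, 158, 158, 149, 135, 133, 138, 141, 142, 142, 140, 140, 140, 140, 141, 142, 144, 145, 147, 144, 138, 136, 150, 157, 159, 159, 161, 163, 163, 163]
242 [158, 160, 162, 163, 161, 152, 136, 137, 141, 141, 142, 140, 141, 140, 140, 140, 141, 141, 144, 146, 148, 145, 144, 151, 161, 162, 162, 161, 162, 160, 159, 158]
248 [158, 157, 157, 156, 154, 144, 138, 138, 142, 142, 141, 139, 140, 139, 139, 138, 140, 141, 143, 145, 145, 140, 141, 154, 161, 160, 160, 160, 162, 163, 162, 160]
253 [160, 161, 161, 162, 157, 143, 136, 136, 139, 141, 139, 137, 137, 137, 138, 138, 140, 141, 146, 146, 143, 138, 142, 156, 163, 161, 159, 157, 158, 161, 162, 160]
```

Run:
```python
from h import *
a=at_z('wrist',322.2,206,.175);b=at_z('wrist',320,253,.175);d=a-b
s=bot.read_state();R=s['orientation'];p=s['position']
print(a,b,'yaw of width',np.degrees(np.arctan2(d[1],d[0])),'tool x yaw',np.degrees(np.arctan2(R[1,0],R[0,0])))
e0=at_z('wrist',322,203,.175);e1=at_z('wrist',320,255,.175);c=(e0+e1)/2;print('len',np.linalg.norm(e0-e1),'c',c,'in tool mm',R.T@(c-p)*1000,p)
```

```text
[ 0.54863098 -0.27806238  0.175     ] [ 0.5530057 -0.3133486  0.175    ] yaw of width 97.06736354896928 tool x yaw 99.43308100179281
len 0.03929117999011028 c [ 0.5507052  -0.29545114  0.175     ] in tool mm [-5.00578744  1.93085544 73.55458169] [ 0.54802041 -0.29098708  0.2485658 ]
```

```bash
python3 -m crank '[[-5,2,0,0,0,0.035,60],[-5,2,30,0,0,0.035,50],[-5,2,60,0,0,0.035,40],[-5,2,80,0,0,0.035,40],[-5,2,80,0,0,0.035,40],[-5,2,80,0,0,0.035,40]]'
python3 - <<'E'
from h import *
s=bot.read_state();print(s['position'],bot.read_state()['contact_force'])
E
```

```text
time_s: 8.0
position: [0.5502, -0.2984, 0.1696]
orientation: [[-0.125, 0.992, 0.0], [0.992, 0.125, -0.0], [-0.0, 0.0, -1.0]]
contact_force: [0.4, -0.4, 1.5]
width: 0.0339
grip_force: 0.0
[ 0.55019302 -0.29842174  0.16964034] [ 0.41082783 -0.38531936  1.51913547]
```

```bash
python3 -m crank '[[3,0,1,0,0,0,20],[3,0,1,0,0,0,0],[3,0,1,0,0,0,0],[3,0,1,0,0,0,0],[3,0,1,0,0,0,0],[3,0,1,0,0,0,0],[3,0,1,0,0,0,0]]' 70
```

```text
time_s: 8.7
position: [0.5505, -0.2962, 0.17]
orientation: [[-0.125, 0.992, 0.003], [0.992, 0.125, -0.0], [-0.001, 0.003, -1.0]]
contact_force: [-0.0, 0.7, 7.5]
width: 0.0111
grip_force: 69.9
```

```bash
python3 -m crank '[[0,0,-20,0,0,0,0],[0,0,-60,0,0,0,0],[0,0,-100,0,0,0,0],[0,0,-130,0,0,0,0],[0,0,-130,0,0,0,0],[443,96,-130,0,0,0.675,0],[443,96,-130,0,0,0.675,0],[443,96,-130,0,0,0.675,0],[443,96,-130,0,0,0.675,0],[443,96,-130,0,0,0.675,0],[443,96,-130,0,0,0.675,0],[443,96,-130,0,0,0.675,0],[443,96,-130,0,0,0.675,0],[443,96,-130,0,0,0.675,0],[443,96,-130,0,0,0.675,0],[443,96,-130,0,0,0.675,0],[443,96,-115,0,0,0.675,0],[443,96,-115,0,0,0.675,0],[443,96,-115,0,0,0.675,0],[443,96,-115,0,0,0.675,0]]'
python3 - <<'E'
from h import *
a=snap('wrist','w3');s=bot.read_state();print(s['position'],s['orientation'],s['joint_positions'],s['width'])
snap('side','s4');b=cv2.imread('pics/s4.png')[100:260,200:400]
cv2.imwrite('pics/w3c.png',np.vstack([a[60:400,100:540,::-1],cv2.resize(b,(440,240))[:, :]]))
P=[[.5563,.1004,.096],[.590,.156,.096],[.624,.211,.096]]
print(proj('wrist',P))
E
```

```text
time_s: 10.7
position: [0.5895, 0.1539, 0.2833]
orientation: [[0.525, 0.851, -0.0], [0.851, -0.525, 0.0], [0.0, -0.0, -1.0]]
contact_force: [0.1, 0.2, -1.0]
width: 0.0108
grip_force: 69.0
[0.58960077 0.15436028 0.28354099] [[ 5.24574161e-01  8.51364672e-01  3.80568660e-04]
 [ 8.51364638e-01 -5.24574272e-01  2.94673462e-04]
 [ 4.50511103e-04  1.69424615e-04 -9.99999884e-01]] [-69.14169743  30.28052044  68.68671804  97.88112286 -29.51994961
  72.52540534 -25.45666688] 0.010854448124509381
[[318.90127899 237.03397239]
 [318.44945207 180.69879003]
 [318.5182306  117.29131084]]
```

View pics/w3c.png

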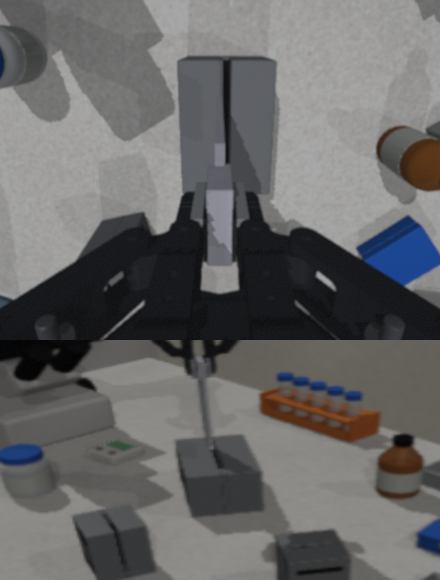

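The wrist view has the slot at about u=327 and the carrier at about u=320, so the earlier estimate (taken while the arm was still moving) was a few mm off. I'll re-measure now with the arm still.

Run:
```python
from meas import *
a=snap('wrist','w4');g=cv2.cvtColor(a,cv2.COLOR_RGB2GRAY).astype(float)
s=bot.read_state();R,p=s['orientation'],s['position'];print(p)
L=[];Rr=[]
for v in range(122,196,6):
    r=g[v,300:350]; 
    print(v,[int(x) for x in r[14:40]]) if v%12==2 else 0
    k=int(np.argmin(r[18:36]))+18; t=(r.min()+np.median(r))/2
    i=k
    while r[i]<t:i-=1
    l=i+(r[i]-t)/(r[i]-r[i+1]); i=k
    while r[i]<t:i+=1
    rr=i-(r[i]-t)/(r[i]-r[i-1]); L.append((300+l,v));Rr.append((300+rr,v))
for e in(L,Rr):
    print(np.round([x[0] for x in e],1))
    c,w=line(e);q=R.T@np.array([*(c-p[:2]),0])*1000;print(c,np.degrees(np.arctan2(w[1],w[0])),'tool mm',q)
print('tool x yaw',np.degrees(np.arctan2(R[1,0],R[0,0])))
for v in (115,116,117,118,119,120,121):print(v,int(g[v,300]),int(g[v,350]))
```

```text
[0.58968076 0.15514775 0.28370127]
122 [91, 92, 91, 91, 90, 87, 86, 82, 70, 50, 31, 26, 26, 28, 28, 34, 46, 64, 81, 90, 91, 92, 91, 92, 90, 92]
134 [97, 97, 97, 96, 96, 94, 90, 86, 73, 48, 24, 16, 20, 22, 23, 33, 48, 68, 85, 95, 97, 97, 97, 96, 98, 97]
146 [96, 96, 98, 97, 95, 92, 89, 84, 70, 45, 25, 17, 21, 20, 23, 34, 55, 73, 89, 97, 99, 97, 98, 99, 98, 97]
158 [97, 96, 95, 93, 91, 92, 91, 88, 75, 49, 27, 18, 18, 22, 22, 38, 57, 78, 91, 95, 97, 96, 98, 97, 97, 97]
170 [98, 96, 95, 94, 94, 93, 94, 92, 82, 56, 26, 17, 16, 20, 27, 38, 61, 80, 93, 98, 97, 99, 97, 98, 98, 98]
182 [97, 96, 95, 94, 92, 95, 94, 93, 89, 74, 46, 22, 16, 17, 26, 34, 47, 63, 70, 73, 81, 91, 98, 97, 98, 97]
194 [97, 95, 93, 94, 93, 93, 94, 93, 93, 84, 62, 35, 20, 17, 26, 39, 50, 63, 71, 72, 72, 73, 71, 72, 76, 85]
[322.6 322.7 322.7 322.6 322.5 322.5 322.7 322.8 323.  323.2 323.6 324.
 324.2]
[0.60637989 0.17392433] 59.894385929506065 tool mm [2.47401236e+01 4.39851300e+00 2.00693168e-02]
[330.7 330.6 330.4 330.2 330.1 330.  330.  329.8 329.8 330.3 330.6 330.5
 330.4]
[0.61272371 0.17002666] 58.96338533978533 tool mm [2.47402102e+01 1.18440284e+01 2.23729772e-02]
tool x yaw 58.43260899213671
115 134 139
116 112 119
117 79 88
118 63 66
119 60 60
120 68 65
121 81 79
```

```bash
python3 -m crank '[[0,4,0,0,0,-0.012,0],[0,8,0,0,0,-0.012,0],[0,8,0,0,0,-0.012,0],[0,8,0,0,0,-0.012,0],[0,8,0,0,0,-0.012,0],[0,8,0,0,0,-0.012,0]]'
cat > m2.py <<'E'
from meas import *
import sys
a=snap('wrist',sys.argv[1]);g=cv2.cvtColor(a,cv2.COLOR_RGB2GRAY).astype(float)
s=bot.read_state();R,p=s['orientation'],s['position'];print(p,np.degrees(np.arctan2(R[1,0],R[0,0])))
def edges(v):
    r=g[v,295:350];t=55;k=int(np.argmin(r[10:45]))+10;i=k
    while r[i]<t:i-=1
    l=i+(r[i]-t)/(r[i]-r[i+1]);i=k
    while r[i]<t:i+=1
    return 295+l,295+i-(r[i]-t)/(r[i]-r[i-1])
E_=[(v,*edges(v)) for v in range(124,178,4)]
for j in(1,2):
    c,w=line([(e[j],e[0]) for e in E_]);q=R.T@np.array([*(c-p[:2]),0])*1000;print('tool y',q[1],'at x',q[0],'yaw',np.degrees(np.arctan2(w[1],w[0])))
for u in(295,350):
    f=at_z('wrist',u,116.5,.096);print('far edge tool x',(R.T@(f-p))[0]*1000)
for v in range(196,226,4): print(v,[int(x) for x in g[v,306:340]])
print('proj lower edge ends',proj('wrist',[p+R@[x/1000,y/1000,.159] for x in(-32,0,32) for y in(-1.5,1.5)]))
E
python3 m2.py w5
```

```text
time_s: 11.45
position: [0.5962, 0.1517, 0.2832]
orientation: [[0.512, 0.859, -0.0], [0.859, -0.512, 0.0], [-0.0, -0.0, -1.0]]
contact_force: [-0.3, -0.7, -0.7]
width: 0.0109
grip_force: 69.1
[0.59612334 0.15171381 0.28321312] 59.19106997661823
tool y -0.828685749718552 at x 33.150615816105756 yaw 61.772452632367525
tool y 5.5684634403703575 at x 33.14976061730071 yaw 60.533198788350084
far edge tool x 66.52308227373867
far edge tool x 66.52765964195113
196 [96, 96, 96, 97, 97, 98, 98, 97, 94, 93, 93, 93, 94, 93, 93, 93, 94, 91, 84, 77, 73, 70, 72, 73, 72, 72, 72, 72, 72, 71, 72, 73, 76, 86]
200 [98, 98, 97, 98, 98, 96, 97, 96, 95, 94, 94, 93, 94, 94, 94, 93, 94, 94, 90, 82, 74, 72, 73, 71, 71, 72, 71, 72, 72, 70, 71, 73, 72, 72]
204 [97, 98, 96, 97, 98, 98, 97, 100, 107, 116, 119, 121, 120, 120, 120, 120, 121, 119, 108, 86, 73, 71, 71, 72, 71, 73, 74, 72, 72, 73, 72, 72, 72, 71]
208 [96, 96, 98, 98, 97, 97, 97, 100, 112, 122, 128, 127, 127, 128, 127, 128, 126, 127, 115, 89, 73, 70, 72, 72, 71, 72, 72, 74, 73, 72, 72, 73, 73, 71]
212 [98, 98, 97, 98, 97, 97, 97, 99, 108, 121, 128, 128, 128, 127, 129, 128, 128, 126, 115, 89, 73, 72, 71, 73, 72, 71, 73, 71, 72, 72, 72, 73, 71, 72]
216 [97, 97, 97, 97, 98, 98, 98, 97, 105, 121, 127, 127, 127, 127, 127, 127, 128, 124, 114, 89, 73, 72, 73, 71, 72, 72, 72, 73, 72, 72, 72, 73, 71, 71]
220 [98, 97, 98, 98, 97, 98, 98, 97, 104, 119, 125, 126, 125, 125, 126, 125, 125, 124, 112, 88, 74, 72, 73, 73, 73, 73, 73, 73, 72, 73, 72, 72, 72, 71]
224 [97, 98, 94, 92, 93, 94, 93, 96, 106, 122, 128, 128, 128, 128, 129, 128, 127, 124, 112, 95, 87, 86, 86, 85, 78, 73, 71, 73, 72, 72, 74, 72, 71, 72]
proj lower edge ends [[317.2930741  220.1713983 ]
 [320.30906109 220.17065753]
 [317.21537826 189.25605174]
 [320.33580005 189.25529789]
 [317.13449793 156.16819061]
 [320.36340901 156.1674203 ]]
```

```bash
cat > m3.py <<'E'
from meas import *
def one(show=False):
    s0=bot.read_state();a=bot.get_image('wrist');s=bot.read_state();R,p=s['orientation'],s['position']
    g=cv2.GaussianBlur(cv2.cvtColor(a,cv2.COLOR_RGB2GRAY),(3,3),0).astype(float)
    def sub(v,lo,hi,sg):
        d=sg*np.diff(g[v,lo:hi]);k=int(np.argmax(d));k=min(max(k,1),len(d)-2);y0,y1,y2=d[k-1:k+2];den=y0-2*y1+y2
        return lo+k+.5+(0 if den==0 else .5*(y0-y2)/den)
    out=[]
    for lo,hi,sg in((260,300,-1),(308,326,-1),(322,340,1),(350,390,1)):
        pts=[(sub(v,lo,hi,sg),v) for v in range(124,176,3)]
        us=np.array([q[0] for q in pts]);vs=np.array([q[1] for q in pts]);f=np.polyfit(vs,us,1);r=np.abs(us-np.polyval(f,vs));k=r<=max(1,np.median(r)*2)
        P=np.array([(R.T@(at_z('wrist',*q,.096)-p))[:2]*1000 for q,kk in zip(pts,k) if kk]);f=np.polyfit(P[:,0],P[:,1],1);out.append((f[1],np.degrees(np.arctan(f[0])),k.sum()))
    print(np.round(p*1000,1),'yaw %.1f'%np.degrees(np.arctan2(R[1,0],R[0,0])),' | '.join('y0 %.1f ang %.2f n%d'%o for o in out)); return a
if __name__=='__main__':
    for i in range(3): a=one()
    cv2.imwrite('pics/last.png',a[:,:,::-1])
E
python3 m3.py
```

```text
[596.1 151.7 283.2] yaw 59.2 y0 -48.7 ang 0.87 n18 | y0 5.2 ang -8.26 n16 | y0 6.1 ang -0.84 n16 | y0 58.4 ang -8.54 n18
[596.1 151.7 283.2] yaw 59.2 y0 -48.7 ang 0.82 n18 | y0 5.1 ang -8.32 n16 | y0 6.1 ang -0.82 n16 | y0 58.4 ang -8.48 n18
[596.2 151.7 283.2] yaw 59.2 y0 -48.7 ang 0.90 n18 | y0 5.1 ang -8.31 n16 | y0 6.1 ang -0.89 n16 | y0 58.4 ang -8.55 n18
```

Run:
```python
import cv2,numpy as np
g=cv2.cvtColor(cv2.imread('pics/last.png'),cv2.COLOR_BGR2GRAY)
for v in(126,140,154,168): print(v,'L',*g[v,266:290],'| S',*g[v,306:334],'| R',*g[v,355:385])
```

```text
126 L 157 156 158 156 146 117 96 95 96 96 97 95 97 96 97 96 96 96 95 95 96 96 96 96 | S 96 97 97 96 96 97 97 96 95 90 74 48 25 22 24 21 20 27 45 65 81 87 90 92 96 97 98 96 | R 96 95 96 97 96 96 96 97 96 95 96 97 94 95 100 119 146 160 162 161 160 161 164 164 166 166 164 163 162 163
140 L 157 157 159 159 151 128 101 91 91 91 90 91 91 92 91 92 91 91 93 92 92 90 92 91 | S 96 97 98 97 96 97 96 97 94 85 70 45 21 17 15 21 18 32 52 74 85 92 95 98 97 97 97 98 | R 95 96 96 96 95 95 96 95 97 94 96 95 95 100 121 148 164 166 167 166 165 162 161 160 160 160 162 162 161 162
154 L 117 133 149 155 157 146 117 94 90 92 92 92 91 92 90 91 92 92 92 92 92 92 91 91 | S 96 97 96 97 97 95 96 97 94 83 62 35 24 18 23 24 21 36 59 81 91 96 97 96 98 97 97 97 | R 96 96 96 97 96 95 96 96 96 97 96 96 94 96 108 128 147 159 164 166 165 166 167 166 166 167 167 167 167 167
168 L 109 110 112 123 137 138 115 93 91 92 92 92 92 92 92 93 91 93 93 92 93 92 92 92 | S 97 97 97 98 97 97 97 97 94 87 84 90 93 93 94 92 81 61 68 85 96 98 97 98 97 97 98 98 | R 96 96 96 97 97 95 96 97 97 97 95 93 96 106 115 118 116 118 127 145 160 165 164 163 162 162 162 163 161 161
```

Run:
```python
from h import *
s=bot.read_state();R,p=s['orientation'],s['position']
for n,u,v in (('slot',320.65,126),('slot',320.4,140),('slot',320.05,154),('L',270.7,126),('L',271.2,140),('L',271.8,154),('L',272.2,168),('R',370.3,126),('R',369.3,140),('R',368.5,168)):
    print(n,v,np.round((R.T@(at_z('wrist',u+0,v,.096)-p))[:2]*1000,1))
```

```text
slot 126 [57.3  1.9]
slot 140 [43.5  1.6]
slot 154 [29.3  1.3]
L 126 [ 57.4 -47.9]
L 140 [ 43.6 -48. ]
L 154 [ 29.4 -48.1]
L 168 [ 14.8 -48.4]
R 126 [57.4 51.3]
R 140 [43.5 51. ]
R 168 [14.7 51.6]
```

Slot centre is at tool y ≈ +1.2 and the carrier centre at about +0.6, so I'll correct +0.6 and lower carefully.

```bash
python3 -m crank '[[0,0.6,10,0,0,0.007,0],[0,0.6,20,0,0,0.007,0],[0,0.6,24,0,0,0.007,0],[0,0.6,26,0,0,0.007,0],[0,0.6,28,0,0,0.007,0],[0,0.6,30,0,0,0.007,0],[0,0.6,32,0,0,0.007,0],[0,0.6,33,0,0,0.007,0],[0,0.6,33,0,0,0.007,0]]'
```

```text
time_s: 12.55
position: [0.5967, 0.1513, 0.2502]
orientation: [[0.518, 0.855, -0.0], [0.855, -0.518, 0.0], [-0.0, -0.0, -1.0]]
contact_force: [0.4, 0.7, -1.4]
width: 0.0109
grip_force: 69.1
```

```bash
python3 -m crank '[[0,0,2,0,0,0,0],[0,0,4,0,0,0,0],[0,0,6,0,0,0,0],[0,0,8,0,0,0,0],[0,0,10,0,0,0,0],[0,0,12,0,0,0,0],[0,0,12,0,0,0,0]]'; python3 -c "
from h import *
a=snap('wrist','w6');snap('side','s6');b=cv2.imread('pics/s6.png')[120:260,220:360]
cv2.imwrite('pics/f.png',np.hstack([a[60:360,150:500,::-1],cv2.resize(b,(300,300),interpolation=cv2.INTER_CUBIC)]))"
```

```text
time_s: 13.25
position: [0.5965, 0.1512, 0.2378]
orientation: [[0.518, 0.855, -0.001], [0.855, -0.518, -0.0], [-0.001, -0.0, -1.0]]
contact_force: [-0.5, -0.4, -1.5]
width: 0.0109
grip_force: 69.1
```

```bash
python3 -m crank '[[0,0,2,0,0,0,0],[0,0,4,0,0,0,0],[0,0,6,0,0,0,0],[0,0,8,0,0,0,0],[0,0,10,0,0,0,0],[0,0,10,0,0,0,0]]'; python3 -m crank '[[0,0,1,0,0,0,0],[0,0,2,0,0,0,0],[0,0,3,0,0,0,0],[0,0,3,0,0,0,0]]'
```

```text
time_s: 13.95
position: [0.5965, 0.1512, 0.2278]
orientation: [[0.518, 0.855, -0.001], [0.855, -0.518, -0.0], [-0.001, -0.001, -1.0]]
contact_force: [-0.5, 0.2, -2.0]
width: 0.0108
grip_force: 69.1
time_s: 14.35
position: [0.5966, 0.1512, 0.2251]
orientation: [[0.518, 0.855, -0.0], [0.855, -0.518, -0.0], [-0.0, -0.0, -1.0]]
contact_force: [0.2, 0.1, -1.1]
width: 0.0109
grip_force: 69.1
```

```bash
python3 -m crank '[[0,0,1,0,0,0,0],[0,0,2,0,0,0,0],[0,0,3,0,0,0,0],[0,0,3,0,0,0,0]]'
```

```text
time_s: 14.75
position: [0.5975, 0.1512, 0.2244]
orientation: [[0.518, 0.855, 0.001], [0.855, -0.518, 0.001], [0.001, 0.0, -1.0]]
contact_force: [-3.2, -0.6, 7.7]
width: 0.0105
grip_force: 70.6
```

View pics/f.png

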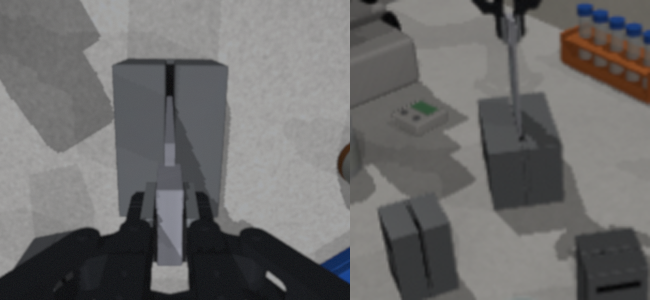

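```bash
python3 -m crank '[[0,0,-2,0,0,0,0],[0,0,-4,0,0,0,0],[0,-0.6,-4,0,0,0,0],[0,-0.6,-4,0,0,0,0],[0,-0.6,-3,0,0,0,0],[0,-0.6,-2,0,0,0,0],[0,-0.6,-1,0,0,0,0],[0,-0.6,0,0,0,0,0],[0,-0.6,0,0,0,0,0]]'
```

```text
time_s: 15.65
position: [0.5968, 0.1515, 0.2244]
orientation: [[0.518, 0.855, 0.0], [0.855, -0.518, 0.001], [0.001, -0.0, -1.0]]
contact_force: [-2.6, 0.9, 8.4]
width: 0.0109
grip_force: 70.7
```

The picture shows the carrier entered in the slot, about 12 mm inside its open end. Contact came at the same height after a lateral shift, so I'll confirm with a slightly firmer press.

```bash
python3 -m crank '[[0,0,1,0,0,0,0],[0,0,2,0,0,0,0],[0,0,2,0,0,0,0]]'; python3 -m crank '[[0,0,-1,0,0,0,0],[0,0,-2,0,0,0,0],[0,0,-3,0,0,0,0],[0,0,-3,0,0,0,0]]'
```

```text
time_s: 15.95
position: [0.5973, 0.1515, 0.2241]
orientation: [[0.518, 0.855, 0.001], [0.855, -0.518, 0.002], [0.002, -0.0, -1.0]]
contact_force: [-4.5, 0.1, 15.7]
width: 0.0105
grip_force: 71.7
time_s: 16.35
position: [0.5965, 0.1516, 0.2244]
orientation: [[0.518, 0.855, 0.0], [0.855, -0.518, 0.001], [0.001, -0.0, -1.0]]
contact_force: [-1.7, 0.7, 7.3]
width: 0.0111
grip_force: 70.3
```

It's a rigid stop, with the height unchanged under double the force. I'll ease off and release.

```bash
python3 -m crank '[[0,0,-1,0,0,0,0],[0,0,-1,0,0,0,0],[0,0,-1,0,0,0,16],[0,0,-1,0,0,0,22],[0,0,-1,0,0,0,30],[0,0,-1,0,0,0,40],[0,0,-1,0,0,0,45],[0,0,-1,0,0,0,45],[0,0,-20,0,0,0,45],[0,0,-50,0,0,0,45],[0,0,-90,0,0,0,45],[0,0,-120,0,0,0,45],[0,0,-120,0,0,0,45]]'
python3 - <<'E'
from h import *
a=snap('wrist','w7');snap('side','s7')
s=bot.read_state();R,p=s['orientation'],s['position']
g=cv2.cvtColor(a,cv2.COLOR_RGB2GRAY)
zt=.0642+.165
r=bot.regions_of('side','carrier')
for q in r[:2]: print('carrier',q['rect'],q['p'])
d=[.518,.855];c=np.array([.5965,.1515])
P=[[*(c+np.array(d)*x),z] for z in(zt,.0965) for x in(-.02,.02,-.032,.032)]
print('expected side',proj('side',P).round(1));print('wrist top expected',proj('wrist',P[:2]).round(1))
for q in bot.regions_of('wrist','carrier')[:2]: print('wrist',q['rect'],q['p'])
for v in range(190,240,10): print(v,*g[v,295:345])
E
```

```text
time_s: 17.65
position: [0.5991, 0.1509, 0.3486]
orientation: [[0.519, 0.855, 0.009], [0.855, -0.519, 0.002], [0.006, 0.007, -1.0]]
contact_force: [0.5, -1.0, -0.2]
width: 0.0384
grip_force: 0.0
carrier [290.3, 134.1, 300.7, 177.8] 0.54
carrier [381.5, 254.5, 428.9, 301.7] 0.27
expected side [[295.2 135.7]
 [293.3 129.9]
 [295.8 137.5]
 [292.7 128.2]
 [298.1 176.4]
 [296.2 169.8]
 [298.7 178.5]
 [295.6 167.9]]
wrist top expected [[319.7 227.1]
 [319.7 180.8]]
wrist [304.7, 145.2, 320.6, 227.3] 0.78
190 97 97 97 96 96 95 96 95 95 110 131 144 147 146 146 147 146 146 147 147 150 152 147 128 92 68 68 71 69 72 71 70 71 72 71 71 71 70 72 79 87 92 96 96 97 97 96 96 96 97
200 96 96 97 97 96 97 96 95 98 110 131 143 147 147 146 146 145 146 145 148 149 151 147 128 90 70 70 70 71 71 72 71 71 71 71 70 71 72 71 69 72 74 81 92 96 97 96 95 95 96
210 96 96 97 96 97 96 96 96 99 107 125 141 147 145 146 145 145 143 144 146 147 151 147 128 98 80 74 72 71 71 71 72 71 72 71 72 72 71 71 71 71 70 71 71 72 80 89 95 95 96
220 96 95 96 97 96 97 96 95 97 101 120 139 146 147 145 144 143 143 143 144 147 149 145 128 101 92 95 95 94 88 76 71 70 72 70 70 72 71 71 71 70 71 70 71 71 70 70 71 73 82
230 96 97 97 97 96 97 97 96 95 97 95 95 97 95 97 95 92 87 90 95 96 95 95 92 91 93 96 97 97 96 97 96 95 89 77 72 70 71 71 69 70 71 70 71 70 71 70 72 77 86
```

```bash
python3 -m crank '[[0,0,-20,0,0,0,45],[0,0,-20,0,0,0,45],[0,0,-20,0,0,0,45]]'
python3 - <<'E'
from h import *
a=bot.get_image('side')
for q in bot.regions_of('side','carrier')[:1]: print('carrier',q['rect'],q['p'])
print(bot.close_job())
E
```

```text
time_s: 18.15
position: [0.5959, 0.1515, 0.3621]
orientation: [[0.518, 0.855, -0.001], [0.855, -0.518, -0.0], [-0.001, -0.001, -1.0]]
contact_force: [1.0, 0.6, -0.5]
width: 0.0386
grip_force: 0.0
carrier [292.9, 131.0, 300.2, 180.6] 0.74
the job is handed in; nothing more can be done
None
```

I toppled the magazine onto its back with the slot up, lowered the carrier in until it met the stop about 32 mm below the mouth, let it go (it leans a few degrees in the slot's clearance) and handed the job in at about 18 s; no verdict was returned.

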